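# Click the grinder to the cafetiere setting and hold it running

### The job

Set the coffee grinder coarser for the cafetiere: with a fingertip, flick the lobes on the edge of its thumbwheel, click by click, until the white ridge on the wheel rests at the long bar among the dots of the scale, and take the finger off the wheel. Only then press the round start button on top of the grinder fully down with a fingertip and finish while still holding it down, because it grinds only while held. Work gently, without gripping, lifting or shoving the grinder, and leave the mug under its spout and the jar, tub and teaspoon beside it where they are.

Things in the scene. Friction and masses are not known exactly. Their poses are not given: they have to be found in the camera images.
- grinder: Coffee grinder, 240x150x267 mm, 3.2 kg, loose on rubber feet: a push under 12 N does not shift it. Origin: centre of its underside. Its front (round nose, thumbwheel, spout) points along its -x, its left side +y, z up. Cover behind the wheel: front face x -0.053, top z 0.186. Clear bean hopper: centre x 0.066, y 0, radius 51 mm, top z 0.267 (m, grinder frame).
- wheel (a joint): Turn of the thumbwheel in rad; counter-clockwise seen from above (coarser) counts up. It clicks every 0.349 rad (20 degrees): settings 0 to 8 at 0 to 2.793, stops just beyond. Let go, it springs to the nearest click; about 3 to 4 N on a lobe end carries it over. The long bar is setting 6, value 2.094. It starts between settings 1 and 4.
- wheel_hub (a point): Centre of the wheel's top face, grinder frame (-0.065, 0, 0.173). The wheel lies flat, axis upright, 18 mm thick, its front half out of the cover: core of radius 35 mm and six equal lobes, 11 mm wide, out to radius 50 mm, 60 degrees apart. A fixed ledge of radius 72 mm, 5 mm under the wheel (top z 0.150), carries the scale; keep fingertips above it.
- pointer_tip (a point): Outer end of the white ridge on top of one lobe, 50 mm from the hub; goes round with the wheel. At wheel value q it lies at angle 100 degrees + q in the grinder frame (0 = +x, 90 degrees = +y, 180 degrees = straight out of the front).
- long_bar (a point): Middle of the black bar, 20 x 4.5 mm, lying radially on the fixed ledge 60.5 mm from the wheel's axis, at 220 degrees in the grinder frame. The other eight settings, 20 degrees apart, are black dots that grow from fine (100 degrees) to coarse (260 degrees).
- start_button (a joint): Travel of the start button in m: 0 up, 0.006 fully down. Pressed straight down it needs about 5 N at the bottom and springs back when let go.
- start_button_top (a point): Centre of the top face of the button, a dark steel disc of 24 mm in an aluminium collar of 40 mm on top of the cover: grinder frame (-0.030, -0.051, 0.204) when up.
- mug: Small white mug, 60 mm bowl, 50 mm high, with a handle, standing on the grinder's foot under the spout. Origin under its middle.
- jar: Dark lidded glass jar, 80 mm wide, 100 mm high, on the worktop at the grinder's left (+y) side. Origin under its middle.
- tub: Low round tub, 63 mm wide, 34 mm high, on the worktop in front of the jar. Origin under its middle.
- spoon: Teaspoon, 137 x 28 x 13 mm, lying on the worktop before the grinder's left front corner. Origin under its middle.

How it is judged:
By the outcome, as a careful person would: the job done as asked, in the order asked, and still so for the second after the job is handed in, while the arm keeps its last pose, push and grip.
It also fails if it takes over 64 s, if anything falls off the work surface, if the arm or the gripper's body presses on something with over 40 N, if the wrist force passes 120 N, or if a joint passes its speed limit or range.

### The arm

A 6-joint arm with a two-finger parallel gripper is mounted at the origin on a cart in front of the work surface, level with it; the furniture and walls round the work are solid. World frame = base frame: x ahead of the robot, y to its left, z up, the work surface at z = 0. Lengths are in m, angles in rad, forces in N, time in s.
With the tool pointing down it reaches from about 0.35 to 0.725 m from the base axis. Payload 6 kg.
Tool frame: the origin (TCP) lies where the fingers leave the gripper's body, on its centre line; the fingertips stand 73 mm ahead of it and the grasp point (between the pads) lies 54 mm ahead of it; z points along the fingers, y is the line along which they close (so a half turn about z gives the same grasp; the last joint's range is limited). The gripper opens to 85 mm and grips with 20 to 120 N. Pads are 22 mm wide; open, the fingers measure 114 mm over their backs; the gripper's body (76 mm by 85 mm) begins 54 mm behind the grasp point. The pads swing forward as they close: fully open they stand 13 mm farther back than shut.
Start: joints at [-0.842, 0.04, 0.085, 0, -1.615, -0.334], TCP at [0.231, -0.554, 0.304] pointing down, gripper open.
Joint ranges: [-2.56, 2.56], [-1.29, 2.01], [-1.08, 1.49], [-3.29, 1.98], [-2.81, -0.18], [-2.99, 2.99]. Speed limits (rad/s): [2.57, 2.57, 3.01, 3.14, 3.14, 3.14].

### API

Orientations are given as a rotation vector (axis times angle).
In Python, from plant import robot gives the robot as it stands.
- The arm moves only by the tool jog_arm, never from a script. Its argument "moves" is a list of rows, each a list of 3 entries, a list of its own where there are three numbers: the shift along the world's x, y, z as a fraction of full scale, then the turn, a rotation vector about the world's x, y, z as a fraction of full scale, then the closure, from 0 (fully open) to 1 (shut). A call has 1 to 12 rows; each row shifts and turns the commanded pose from where the row before left it; what a row does not reach is not made up. Full scale, the value 1, is 0.2 m for a shift and 180 degrees for a turn. A row lasts 1/8 s, in which the tool goes at most 62.5 mm and 10.7 degrees, less where a joint would pass 70% of its speed; a pose out of reach is approached as far as the arm can. A call with a number of a shift or a turn outside -1 to 1 is refused whole. A call with a gripper value outside its range is refused whole. The fingers move at their own pace and stop on an object; "grip_force" is the grip in N (left out, the last holds). Time passes only in rows, so rows that do not move let the fingers close. It gives the time, the measured TCP pose, the force, the opening and the grip force at its end, in the units of the state.
- robot.read_state(): the state, without advancing time (a new reading comes with each control period).
- robot.grab_frame(name): name is "scene" or "top" or "wrist"; returns the picture (480x640x3 uint8, red, green, blue); there is no depth.
- robot.camera_info(name): a dict with "fx", "fy", "cx", "cy" (pixels), "R" (3x3) and "t" (3): a world point X has camera coordinates R X + t. Camera axes: x right, y down, z forward; pixel columns grow to the right and rows downward; lengths in m; the calibration is good to about 2 mm. A picture is of the moment at which its call begins: read the wrist's pose just before it. camera_info takes no time and is no camera call; for the wrist camera it gives the pose at the moment of the call.
- robot.sign_off(): hands the job in; it is judged then, once.
The state is a dict: "t": time; "qpos": joint angles; "qvel": joint speeds; "joint_torque": joint torques, N m; "eef_pos": TCP position; "ee_rot": TCP orientation; "force": force on the tool from outside, world axes, zero at the start; "wrist_torque": the same for the moment, N m; "width": finger opening in m; "grip_force": force on a finger pad.
Only numpy, scipy, OpenCV 4.12 (cv2) and the standard library are available. Lean on these libraries where they do the work, as an engineer would, in place of code of your own. Each camera call takes 0.05 s, during which the arm holds its last target. There are 200 camera calls.

## Working session

There is one attempt and no reset: what is moved stays moved. The work goes in short steps, Python scripts to look and compute and a tool call to move; the robot and the scene stay as the last step left them, time stands still between calls to the robot, and variables do not carry over. Pictures are saved under pics/ and viewed, at most 10 in all, crops included, and the job is handed in when it is done.

Besides the shell and the picture viewer there is one more tool, called after "Call:" as name([rows], argument=value, ...), one row to a line, values as JSON. jog_arm: Moves the arm, as the interface text tells. Its arguments: {"type":"object","properties":{"moves":{"type":"array"},"grip_force":{"type":"number"}},"required":["moves"]}

```bash
mkdir -p pics; python3 - <<'E'
from plant import robot
import cv2,numpy as np
s=robot.read_state();print(s)
for n in("scene","top"):
    f=robot.grab_frame(n);cv2.imwrite(f"pics/{n}0.png",f[:,:,::-1]);i=robot.camera_info(n);print(n,{k:np.round(v,4).tolist() for k,v in i.items()})
a=cv2.imread("pics/scene0.png");b=cv2.imread("pics/top0.png")
E
```

```text
{'t': 0.0, 'qpos': array([-8.42289596e-01,  4.08264234e-02,  8.37804322e-02, -4.73693270e-04,
       -1.61552754e+00, -3.33681336e-01]), 'qvel': array([-0.00175156,  0.00062226, -0.00054323, -0.00031182,  0.00011168,
       -0.00045942]), 'joint_torque': array([-5.60204853e-05, -3.68212259e+01,  3.47410011e+01,  6.93251431e+00,
       -5.45987001e-03,  4.91148370e-06]), 'eef_pos': array([ 0.23077856, -0.55361129,  0.3028518 ]), 'ee_rot': array([ 6.16105025e-01, -3.08008438e+00, -2.78314711e-03]), 'force': array([-0.33091348, -0.01371407,  0.40069056]), 'wrist_torque': array([0.07276352, 0.02000959, 0.01844698]), 'grip_force': 0.0, 'width': 0.08534847611916657}
scene {'fx': 478.9226, 'fy': 478.9226, 'cx': 315.4715, 'cy': 238.7161, 'R': [[-0.668, -0.7441, -0.0031], [-0.5139, 0.4643, -0.7214], [0.5382, -0.4803, -0.6925]], 't': [0.4317, 0.335, 0.7234]}
top {'fx': 461.0381, 'fy': 461.0381, 'cx': 321.9156, 'cy': 237.1146, 'R': [[0.0089, -0.9999, -0.0126], [-0.9958, -0.0077, -0.0913], [0.0912, 0.0134, -0.9957]], 't': [0.1106, 0.5376, 0.9519]}
```

View pics/scene0.png

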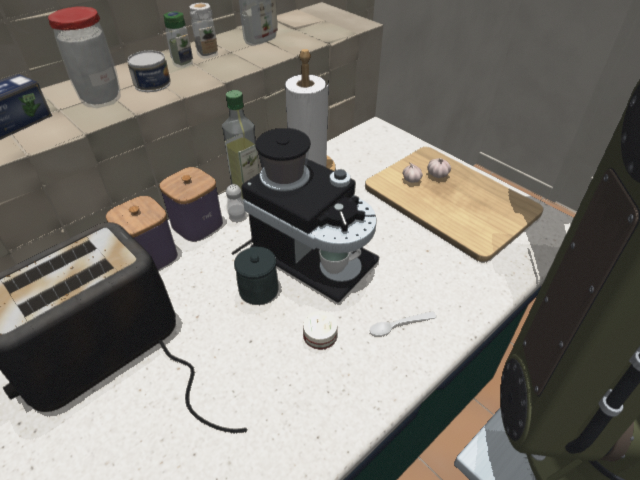

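View pics/top0.png

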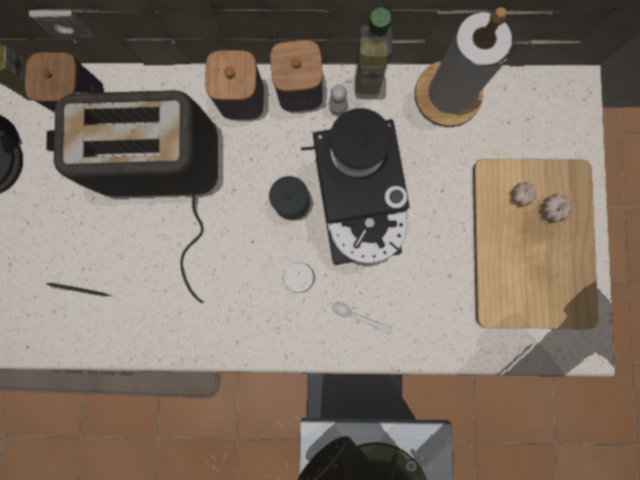

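The top view shows the wheel hub near (369,223), the start button near (396,197), the jar at (290,198), the tub at (299,277) and the spoon at (360,317). I'll zoom in on the wheel in both views.

```bash
cat > h.py <<'E'
import numpy as np,cv2
from plant import robot
def ray(i,uv):
    R=np.array(i["R"]);t=np.array(i["t"])
    d=R.T@np.array([(uv[0]-i["cx"])/i["fx"],(uv[1]-i["cy"])/i["fy"],1]);return -R.T@t,d/np.linalg.norm(d)
def onz(i,uv,z):
    o,d=ray(i,uv);return o+d*(z-o[2])/d[2]
def tri(i,u,j,v):
    a,d=ray(i,u);b,e=ray(j,v);s=np.linalg.lstsq(np.c_[d,-e],b-a,rcond=None)[0]
    p,q=a+d*s[0],b+e*s[1];return (p+q)/2,np.linalg.norm(p-q)
def proj(i,X):
    c=np.array(i["R"])@np.array(X)+np.array(i["t"]);return np.array([i["fx"]*c[0]/c[2]+i["cx"],i["fy"]*c[1]/c[2]+i["cy"]])
E
python3 - <<'E'
import cv2,numpy as np
a=cv2.imread("pics/top0.png")[180:270,310:420];b=cv2.imread("pics/scene0.png")[160:250,290:390]
r=lambda x:cv2.resize(x,(400*1,int(400*x.shape[0]/x.shape[1])),interpolation=cv2.INTER_CUBIC)
a=r(a);b=r(b);h=max(a.shape[0],b.shape[0])
p=lambda x:np.vstack([x,np.zeros((h-x.shape[0],400,3),np.uint8)])
cv2.imwrite("pics/z0.png",np.hstack([p(a),p(b)]))
E
```

```text
(no output)
```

View pics/z0.png

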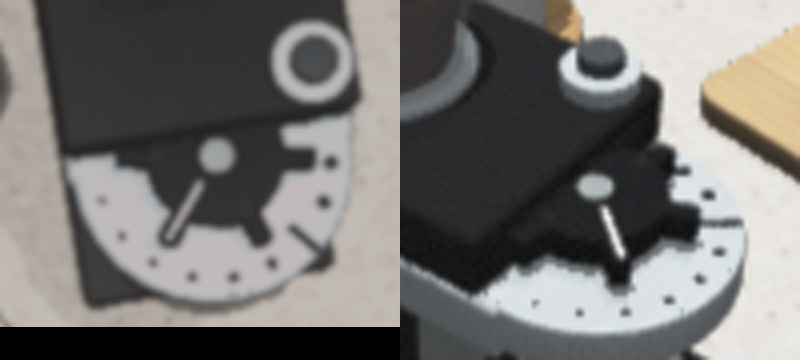

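```bash
python3 - <<'E'
from h import *
T=robot.camera_info("top");S=robot.camera_info("scene")
P={"hub":((369.7,222.6),(339.2,206.5),.175),"tip":((356.2,246.8),(345.5,224.5),.175),"btn":((396.4,196),(340.8,171.5),.204),"bar":((395.3,247.7),(368,215),.15)}
Q={}
for k,(u,v,z) in P.items():
    X,g=tri(T,u,S,v);Q[k]=onz(T,u,z);print(k,X.round(4),round(g,4),Q[k].round(4),onz(S,v,z).round(4))
loc={"hub":(-.065,0),"btn":(-.03,-.051),"bar":(-.065+.0605*np.cos(np.radians(220)),.0605*np.sin(np.radians(220)))}
A=np.array([loc[k] for k in loc]);
B=np.array([(Q[k][:2]+onz(S,P[k][1],P[k][2])[:2])/2 for k in loc])
a=A-A.mean(0);b=B-B.mean(0);yaw=np.arctan2((a[:,0]*b[:,1]-a[:,1]*b[:,0]).sum(),(a*b).sum())
R=np.array([[np.cos(yaw),-np.sin(yaw)],[np.sin(yaw),np.cos(yaw)]]);o=B.mean(0)-R@A.mean(0)
print("yaw",np.degrees(yaw),"o",o,"res",(A@R.T+o-B).round(4).tolist())
for k in("hub","tip"): pass
for w in (0,1):
    f=lambda k:(onz(T,P[k][0],P[k][2]) if w==0 else onz(S,P[k][1],P[k][2]))
    d=R.T@(f("tip")-f("hub"))[:2];print("tip ang",np.degrees(np.arctan2(d[1],d[0]))%360,np.linalg.norm(d))
# dots: rays for foot check
E
```

```text
hub [0.5499 0.0271 0.1728] 0.0005 [0.5498 0.0275 0.175 ] [0.5478 0.0288 0.175 ]
tip [0.5067 0.0518 0.1718] 0.0013 [0.506  0.0516 0.175 ] [0.5047 0.0549 0.175 ]
btn [ 0.592  -0.016   0.2085] 0.0009 [ 0.5932 -0.0163  0.204 ] [ 0.5961 -0.0207  0.204 ]
bar [ 0.5103 -0.0183  0.1508] 0.0099 [ 0.5067 -0.0218  0.15  ] [ 0.5144 -0.0155  0.15  ]
yaw 9.497148164098066 o [0.61421767 0.03788571] res [[0.0013, -0.001], [-0.0016, 0.0012], [0.0003, -0.0002]]
tip ang 141.62514514015393 0.04997478535222262
tip ang 139.31804852153974 0.05037903034822118
```

```bash
cat >> h.py <<'E'
YAW=np.radians(9.5);O=np.array([.6145,.0378])
RG=np.array([[np.cos(YAW),-np.sin(YAW)],[np.sin(YAW),np.cos(YAW)]])
HUB=RG@np.array([-.065,0])+O; BTN=RG@np.array([-.03,-.051])+O
def fin(phi,gap=0,along=.0525,perp=.0165):  # finger centre behind lobe at phi (grinder deg)
    p=np.radians(phi)+YAW;u=np.array([np.cos(p),np.sin(p)]);n=np.array([-u[1],u[0]])
    return HUB+u*along-n*(perp+gap)
E
python3 - <<'E'
from h import *
from scipy.spatial.transform import Rotation as Ro
s=robot.read_state();w=robot.camera_info("wrist");Rt=Ro.from_rotvec(s["ee_rot"]).as_matrix()
c=-np.array(w["R"]).T@w["t"];print("cam in tool",(Rt.T@(c-s["eef_pos"])).round(3),"view dir in tool",(Rt.T@np.array(w["R"])[2]).round(3))
print("tool y yaw",np.degrees(np.arctan2(Rt[1,1],Rt[0,1])))
print("hub",HUB,"btn",BTN)
for f in(140,160,180,200,218,220):print(f,fin(f).round(4),fin(f,.008).round(4),"rad",np.linalg.norm(fin(f)))
E
```

```text
cam in tool [ 0.079  0.002 -0.069] view dir in tool [-0.306  0.001  0.952]
tool y yaw 112.62538679167166
hub [0.55039144 0.02707191] btn [ 0.59332886 -0.01745199]
140 [0.5135 0.0679] [0.5176 0.0748] rad 0.5180043048600508
160 [0.5018 0.0529] [0.5032 0.0607] rad 0.5045543509060249
180 [0.4959 0.0347] [0.4946 0.0426] rad 0.4970993953899599
200 [0.4966 0.0156] [0.4926 0.0225] rad 0.4968171415727528
218 [ 5.028e-01 -5.000e-04] [0.4969 0.0049] rad 0.5027581106991046
220 [ 0.5037 -0.0021] [0.4977 0.0031] rad 0.5037532329219134
```

Call:
jog_arm([
  [[0, 0, 0.1], [0, 0, 0.05], 1],
  [[0, 0, 0.1], [0, 0, 0.05], 1],
], grip_force=20)

```text
t: 0.35
eef_pos: [0.2307, -0.5537, 0.3436]
ee_rot: [1.098, -2.943, -0.003]
force: [0.5, -0.2, 0.5]
width: 0.0518
grip_force: 0.0
```

```bash
python3 -c "
from h import *
s=robot.read_state();print(s['qpos'],s['eef_pos'],s['ee_rot'],s['width'])"
```

```text
[-8.42291479e-01  4.90315794e-02  1.66297239e-01 -1.71665426e-04
 -1.68971991e+00 -1.44078495e-02] [ 0.23073706 -0.55369111  0.34359847] [ 1.09789391e+00 -2.94303315e+00 -2.52348124e-03] 0.051844813097001424
```

Call:
jog_arm([
  [[0.12, 0.262, 0], [0, 0, 0.0088], 1],
  [[0.12, 0.262, 0], [0, 0, 0.0088], 1],
  [[0.12, 0.262, 0], [0, 0, 0.0088], 1],
  [[0.12, 0.262, 0], [0, 0, 0.0088], 1],
  [[0.12, 0.262, 0], [0, 0, 0.0088], 1],
  [[0.12, 0.262, 0], [0, 0, 0.0088], 1],
  [[0.12, 0.262, 0], [0, 0, 0.0088], 1],
  [[0.12, 0.262, 0], [0, 0, 0.0088], 1],
  [[0.12, 0.262, 0], [0, 0, 0.0088], 1],
  [[0.12, 0.262, 0], [0, 0, 0.0088], 1],
  [[0.12, 0.262, 0], [0, 0, 0.0088], 1],
  [[0.12, 0.262, 0], [0, 0, 0.0088], 1],
])

```text
t: 1.85
eef_pos: [0.5191, 0.0769, 0.3437]
ee_rot: [1.564, -2.725, -0.0]
force: [-0.0, -0.8, 0.8]
width: -0.0002
grip_force: 0.0
```

```bash
cat >> h.py <<'E'
from scipy.spatial.transform import Rotation as Ro
def st():
    s=robot.read_state();M=Ro.from_rotvec(s["ee_rot"]).as_matrix()
    print("t",round(s["t"],2),"pos",s["eef_pos"].round(4),"yyaw",np.degrees(np.arctan2(M[1,1],M[0,1])).round(2)%360,"tilt",M[:,2].round(3),"F",s["force"].round(2),"w",round(s["width"],4));return s
E
python3 - <<'E'
from h import *
st()
f=robot.grab_frame("wrist");cv2.imwrite("pics/w1.png",f[:,:,::-1])
E
```

```text
t 1.85 pos [0.5191 0.0769 0.3437] yyaw 149.71 tilt [-0.  0. -1.] F [-0.04 -0.78  0.82] w -0.0002
```

View pics/w1.png

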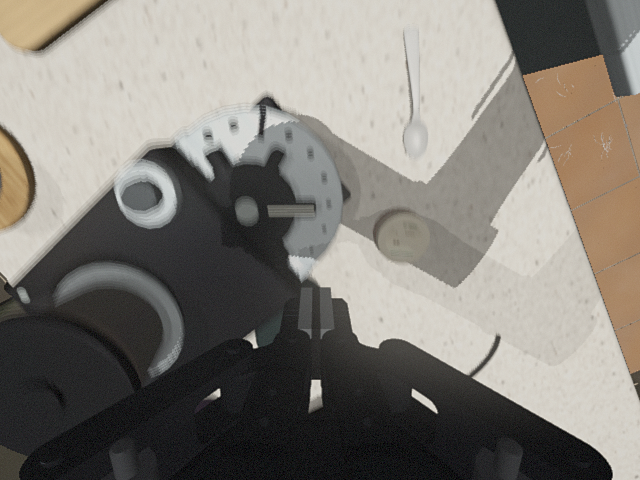

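The wrist view shows the hub cap at (247,211), the ridge end at (315,211), the button at about (141,194) and the bar near (263,118). The shut fingertips at (316,295) are clear of everything. I'll check these against the fitted model.

```bash
python3 - <<'E'
from h import *
w=robot.camera_info("wrist");T=robot.camera_info("top")
for n,u,z in(("hub",(247,211),.175),("tip",(315,211),.175),("btn",(141,194),.204),("bar",(263,118),.15)):print(n,onz(w,u,z).round(4))
print(HUB,BTN,RG@[-.065-.0605*.766,-.0605*.643]+O)
print("hub tri",tri(w,(247,211),T,(369.7,222.6)),"btn tri",tri(w,(141,194),T,(396.4,196)))
s=st();R=Ro.from_rotvec(s["ee_rot"]).as_matrix()
for y in(-.0145,0,.0145):print("tip corner proj",proj(w,s["eef_pos"]+R@[.011,y,.073]))
E
```

```text
hub [0.5492 0.0384 0.175 ]
tip [0.5074 0.0626 0.175 ]
btn [ 0.5909 -0.006   0.204 ]
bar [ 0.5083 -0.0108  0.15  ]
[0.55039144 0.02707191] [ 0.59332886 -0.01745199] [ 0.5111046  -0.01894488]
hub tri (array([0.54305497, 0.03281779, 0.20603618]), np.float64(0.00756268689373123)) btn tri (array([ 0.59242379, -0.01126168,  0.20330648]), np.float64(0.0103570062757027))
t 1.9 pos [0.5207 0.0816 0.3413] yyaw 149.93 tilt [-0.003  0.001 -1.   ] F [-1.31  2.03 -3.8 ] w 0.0001
tip corner proj [279.90074746 282.93830182]
tip corner proj [311.43713502 282.90757234]
tip corner proj [342.97116176 282.87684516]
```

Call:
jog_arm([
  [[0, 0, 0], [0, 0, 0], 1],
  [[0, 0, 0], [0, 0, 0], 1],
  [[0, 0, 0], [0, 0, 0], 1],
])

```text
t: 2.28
eef_pos: [0.5186, 0.074, 0.3444]
ee_rot: [-1.56, 2.726, -0.0]
force: [0.2, -0.6, 0.1]
width: -0.0001
grip_force: 0.0
```

```bash
python3 - <<'E'
from h import *
st();w=robot.camera_info("wrist");f=robot.grab_frame("wrist")[:,:,::-1].copy();cv2.imwrite("pics/w2.png",f);st()
x=cv2.cvtColor(f,cv2.COLOR_BGR2HSV)
print("pred hub",proj(w,[*HUB,.175]),"btn",proj(w,[*BTN,.204]))
g=cv2.cvtColor(f,cv2.COLOR_BGR2GRAY)
m=(g>70).astype(np.uint8)
n,l,s,c=cv2.connectedComponentsWithStats(m)
for i in range(1,n):
    if 60<s[i,4]<3000 and 80<c[i,0]<380 and 100<c[i,1]<280:print(s[i],c[i].round(1),onz(w,c[i],.175).round(4))
m=cv2.inRange(g,0,60)
n,l,s,c=cv2.connectedComponentsWithStats(m)
for i in range(1,n):
    if 30<s[i,4]<3000 and 80<c[i,0]<380 and 80<c[i,1]<280:print("dark",s[i],c[i].round(1),onz(w,c[i],.204).round(4))
p=proj(w,[*HUB,.175]).astype(int);cr=f[p[1]-100:p[1]+100,p[0]-130:p[0]+130];cv2.imwrite("pics/w2c.png",cv2.resize(cr,None,fx=3,fy=3,interpolation=cv2.INTER_CUBIC)[:600,:780]);print("crop origin",p-[130,100])
E
```

```text
t 2.27 pos [0.5186 0.074  0.3444] yyaw 149.55 tilt [ 0.001  0.    -1.   ] F [ 0.17 -0.61  0.14] w -0.0001
t 2.33 pos [0.5185 0.074  0.3444] yyaw 149.55 tilt [ 0.001  0.    -1.   ] F [ 0.4   0.03 -0.02] w -0.0001
pred hub [241.53933662 208.02967989] btn [134.20240386 192.27334011]
[236 199  24  23 407] [247.4 210.2] [0.5477 0.0305 0.175 ]
[269 208  47   5 234] [291.9 210. ] [0.52   0.0466 0.175 ]
dark [253  94  34  21 219] [270. 104.] [ 0.4928 -0.0176  0.204 ]
dark [259 110   8  28 124] [262.5 124.1] [ 0.5026 -0.0106  0.204 ]
dark [230 121   9   9  51] [234.  124.7] [ 0.5171 -0.0188  0.204 ]
dark [205 131   9   9  64] [208.6 135.1] [ 0.5334 -0.0216  0.204 ]
dark [286 131   7   7  39] [289.1 134.3] [0.4922 0.0021 0.204 ]
dark [136 177  28  33 211] [155.5 190.1] [ 0.5811 -0.0118  0.204 ]
dark [343 183   8  19  62] [346.  192.2] [0.4799 0.0493 0.204 ]
crop origin [111 108]
```

View pics/w2c.png

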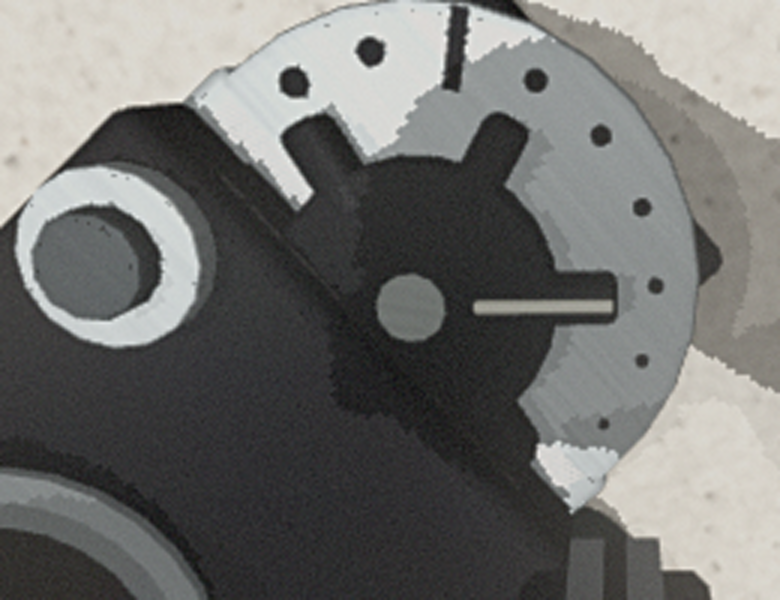

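```bash
sed -i 's/^YAW=.*/YAW=np.radians(9.5);O=np.array([.6130,.0396])/; s/along=.0525/along=.051/' h.py; python3 - <<'E'
from h import *
w=robot.camera_info("wrist")
h=onz(w,(247.4,210.2),.175);b=onz(w,(139.3,195.7),.204);r=onz(w,(291.9,210),.175)
print("btn",b,BTN,"hub",HUB); d=b-h; print("yaw from hub-btn",np.degrees(np.arctan2(d[1],d[0])-np.arctan2(-.051,.035)))
d=r-h;print("ridge ang at yaw 9.5",np.degrees(np.arctan2(d[1],d[0]))-9.5)
for f in(140,150,160,170,180,190,200,210,218):print(f,fin(f).round(4),fin(f,.008).round(4))
s=st();
E
```

```text
btn [ 0.59200855 -0.01412403  0.204     ] [ 0.59182886 -0.01565199] hub [0.54889144 0.02887191]
yaw from hub-btn 10.298626661398083
ridge ang at yaw 9.5 140.2708852807367
140 [0.5133 0.069 ] [0.5174 0.0759]
150 [0.5069 0.0622] [0.5097 0.0697]
160 [0.5018 0.0544] [0.5032 0.0623]
170 [0.498  0.0458] [0.4981 0.0538]
180 [0.4959 0.0367] [0.4945 0.0446]
190 [0.4953 0.0274] [0.4926 0.0349]
200 [0.4964 0.0181] [0.4924 0.0251]
210 [0.499  0.0092] [0.494  0.0153]
218 [0.5023 0.0024] [0.4964 0.0078]
t 2.33 pos [0.5185 0.074  0.3444] yyaw 149.55 tilt [ 0.001  0.    -1.   ] F [ 0.4   0.03 -0.02] w -0.0001
```

Call:
jog_arm([
  [[-0.003, 0.005, -0.15], [0, 0, 0], 1],
  [[-0.003, 0.005, -0.15], [0, 0, 0], 1],
  [[0, 0, -0.15], [0, 0, 0], 1],
  [[0, 0, -0.06], [0, 0, 0], 1],
  [[0, 0, -0.04], [0, 0, 0], 1],
  [[0, 0, 0], [0, 0, 0], 1],
  [[0, 0, 0], [0, 0, 0], 1],
])

```text
t: 3.2
eef_pos: [0.518, 0.077, 0.235]
ee_rot: [-1.561, 2.724, -0.0]
force: [0.5, 0.4, 0.9]
width: -0.0003
grip_force: 0.0
```

```bash
python3 - <<'E'
from h import *
st();a=robot.grab_frame("top")[180:270,310:420,::-1];b=robot.grab_frame("scene")[150:250,290:400,::-1];c=robot.grab_frame("wrist")[:,:,::-1];st()
r=lambda x,w,h:cv2.resize(np.ascontiguousarray(x),(w,h),interpolation=cv2.INTER_CUBIC)
cv2.imwrite("pics/c1.png",np.hstack([np.vstack([r(a,330,270),r(b,330,300)]),r(c[60:420,120:420],470,570)]))
E
```

```text
t 3.2 pos [0.518 0.077 0.235] yyaw 149.63 tilt [ 0.002  0.001 -1.   ] F [0.46 0.38 0.86] w -0.0003
t 3.35 pos [0.5178 0.0771 0.2346] yyaw 149.63 tilt [ 0.001  0.    -1.   ] F [ 0.76 -0.72  0.18] w 0.0001
```

View pics/c1.png

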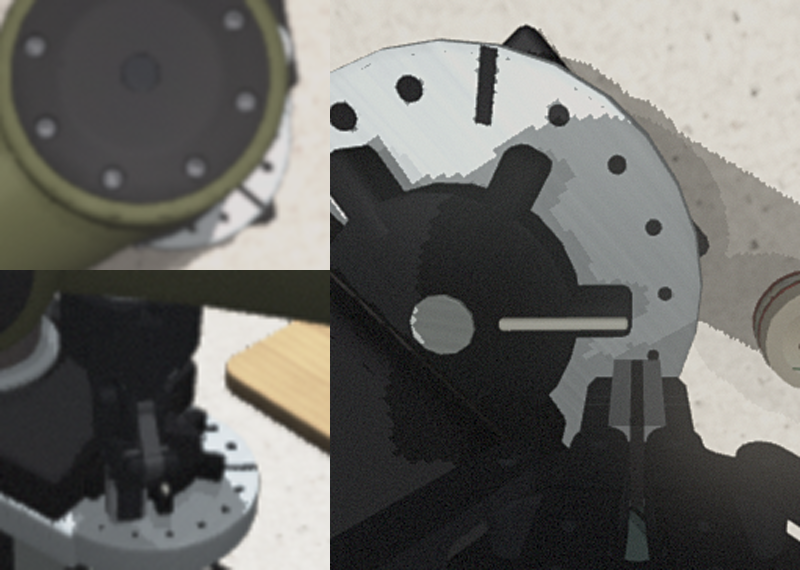

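The fingertip is in the gap behind the white-ridge lobe: ridge end at (628,324) in the crop, pads at (637,360). It clears the core and the cover. Next I'll work out the arc.

```bash
sed -i 's/along=.051/along=.0485/' h.py; python3 - <<'E'
from h import *
p=robot.read_state()["eef_pos"][:2];q=p
for f in [138]+list(range(142,221,4)):
    n=fin(f);print(f,n.round(4),((n-q)/.2).round(4));q=n
E
```

```text
138 [0.5169 0.0688] [-0.0046 -0.0411]
142 [0.5141 0.0665] [-0.0136 -0.0117]
146 [0.5116 0.064 ] [-0.0127 -0.0126]
150 [0.5092 0.0613] [-0.0118 -0.0134]
154 [0.5071 0.0585] [-0.0108 -0.0142]
158 [0.5051 0.0555] [-0.0098 -0.0149]
162 [0.5034 0.0524] [-0.0087 -0.0156]
166 [0.5018 0.0491] [-0.0076 -0.0162]
170 [0.5005 0.0458] [-0.0065 -0.0167]
174 [0.4995 0.0424] [-0.0053 -0.0171]
178 [0.4987 0.0389] [-0.0041 -0.0174]
182 [0.4981 0.0354] [-0.0029 -0.0176]
186 [0.4977 0.0318] [-0.0016 -0.0178]
190 [0.4977 0.0282] [-0.0004 -0.0179]
194 [0.4978 0.0247] [ 0.0008 -0.0179]
198 [0.4983 0.0211] [ 0.0021 -0.0178]
202 [0.4989 0.0176] [ 0.0033 -0.0176]
206 [0.4998 0.0141] [ 0.0045 -0.0173]
210 [0.501  0.0108] [ 0.0057 -0.0169]
214 [0.5024 0.0075] [ 0.0069 -0.0165]
218 [0.504  0.0043] [ 0.008 -0.016]
```

Call:
jog_arm([
  [[-0.002, -0.02, 0], [0, 0, 0], 1],
  [[-0.003, -0.02, 0], [0, 0, 0], 1],
  [[-0.0136, -0.0117, 0], [0, 0, 0.011], 1],
  [[-0.0127, -0.0126, 0], [0, 0, 0.0222], 1],
  [[-0.0118, -0.0134, 0], [0, 0, 0.0222], 1],
  [[-0.0108, -0.0142, 0], [0, 0, 0.0222], 1],
  [[-0.0098, -0.0149, 0], [0, 0, 0.0222], 1],
  [[0, 0, 0], [0, 0, 0], 1],
  [[0, 0, 0], [0, 0, 0], 1],
])

```text
t: 4.47
eef_pos: [0.5048, 0.0556, 0.2339]
ee_rot: [1.967, -2.449, -0.0]
force: [-0.5, -0.6, -0.3]
width: 0.0
grip_force: 0.0
```

```bash
python3 - <<'E'
from h import *
st();w=robot.camera_info("wrist");c=robot.grab_frame("wrist")[:,:,::-1].copy();st()
cv2.imwrite("pics/c2.png",c)
x=cv2.cvtColor(c,cv2.COLOR_BGR2GRAY)
m=(x>70).astype(np.uint8);n,l,s,k=cv2.connectedComponentsWithStats(m)
for i in range(1,n):
    if 60<s[i,4]<3000 and 60<k[i,1]<300:
        X=onz(w,k[i],.175);d=X[:2]-HUB;print(s[i],k[i].round(1),X.round(4),np.degrees(np.arctan2(d[1],d[0]))-9.5,np.linalg.norm(d))
E
```

```text
t 4.47 pos [0.5048 0.0556 0.2339] yyaw 167.54 tilt [-0. -0. -1.] F [-0.48 -0.61 -0.31] w 0.0
t 4.53 pos [0.5048 0.0556 0.2339] yyaw 167.55 tilt [-0. -0. -1.] F [-0.34 -0.22 -0.07] w -0.0001
[270  99  19  15  90] [279.5 105.5] [ 0.497  -0.0304  0.175 ] -140.7067534023895 0.07881051323507252
[ 178  268   41   37 1135] [197.8 285.8] [0.5474 0.0299 0.175 ] 134.88441680662729 0.0018090044237822327
[234 278  81  11 650] [274.1 282.8] [0.5162 0.0355 0.175 ] 159.05189210753028 0.03338212791641656
```

View pics/c2.png

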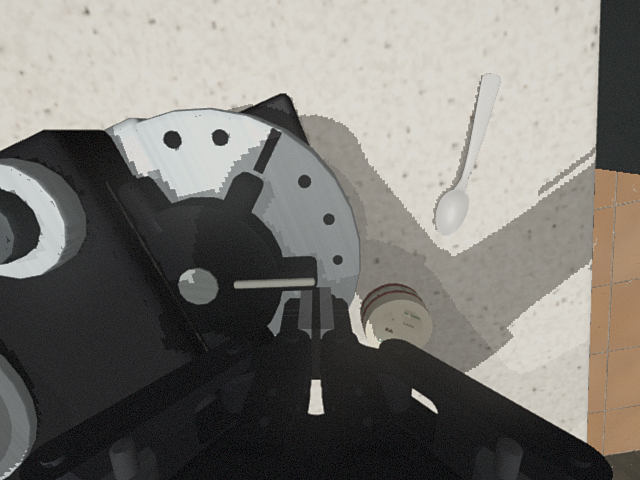

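The ridge now lies at about 160°, setting 3, so one click is done and the finger is just behind the lobe. I'll do the next two.

Call:
jog_arm([
  [[-0.0087, -0.0156, 0], [0, 0, 0.0222], 1],
  [[-0.0076, -0.0162, 0], [0, 0, 0.0222], 1],
  [[-0.0065, -0.0167, 0], [0, 0, 0.0222], 1],
  [[-0.0053, -0.0171, 0], [0, 0, 0.0222], 1],
  [[-0.0041, -0.0174, 0], [0, 0, 0.0222], 1],
  [[0, 0, 0], [0, 0, 0], 1],
  [[-0.0029, -0.0176, 0], [0, 0, 0.0222], 1],
  [[-0.0016, -0.0178, 0], [0, 0, 0.0222], 1],
  [[-0.0004, -0.0179, 0], [0, 0, 0.0222], 1],
  [[0.0008, -0.0179, 0], [0, 0, 0.0222], 1],
  [[0.0021, -0.0178, 0], [0, 0, 0.0222], 1],
  [[0, 0, 0], [0, 0, 0], 1],
])

```text
t: 6.02
eef_pos: [0.4981, 0.0212, 0.2338]
ee_rot: [2.685, -1.632, -0.0]
force: [-0.7, -0.2, 0.2]
width: -0.0002
grip_force: 0.0
```

```bash
cat >> h.py <<'E'
def ridge(name):
    st();w=robot.camera_info("wrist");c=robot.grab_frame("wrist")[:,:,::-1].copy();cv2.imwrite(name,c)
    x=cv2.cvtColor(c,cv2.COLOR_BGR2GRAY)
    n,l,s,k=cv2.connectedComponentsWithStats((x>70).astype(np.uint8))
    for i in range(1,n):
        X=onz(w,k[i],.175);d=X[:2]-HUB
        if 60<s[i,4]<3000 and np.linalg.norm(d)<.06:print(s[i],X.round(4),(np.degrees(np.arctan2(d[1],d[0]))-9.5)%360,np.linalg.norm(d))
E
python3 - <<'E'
from h import *
ridge("pics/c3.png")
print("fin198",fin(198))
E
```

```text
t 6.03 pos [0.4981 0.0212 0.2338] yyaw 207.42 tilt [-0. -0. -1.] F [-0.66 -0.16  0.23] w -0.0002
[ 177  266   41   37 1151] [0.5481 0.0297 0.175 ] 122.92747724149694 0.0011420152120761825
[233 276  82  11 656] [0.5204 0.0138 0.175 ] 198.42192747957847 0.032214630518755595
[267 289  45  47 895] [0.5084 0.0213 0.175 ] 181.11547535614125 0.04116866815630833
[162 349  44  28 320] [0.5397 0.0668 0.175 ] 94.15178580311176 0.03906842293239557
fin198 [0.49825256 0.02111278]
```

The ridge is at about 200°, setting 5. One more click.

Call:
jog_arm([
  [[0.0033, -0.0176, 0], [0, 0, 0.0222], 1],
  [[0.0045, -0.0173, 0], [0, 0, 0.0222], 1],
  [[0.0057, -0.0169, 0], [0, 0, 0.0222], 1],
  [[0.0069, -0.0165, 0], [0, 0, 0.0222], 1],
  [[0.007, -0.014, 0], [0, 0, 0.0222], 1],
  [[0, 0, 0], [0, 0, 0], 1],
  [[0, 0, 0], [0, 0, 0], 1],
])

```text
t: 6.95
eef_pos: [0.5035, 0.0049, 0.2338]
ee_rot: [2.927, -1.141, -0.0]
force: [0.5, -0.0, 0.1]
width: -0.0001
grip_force: 0.0
```

```bash
python3 - <<'E'
from h import *
ridge("pics/c4.png")
E
```

```text
t 6.95 pos [0.5035 0.0049 0.2338] yyaw 227.41 tilt [-0. -0. -1.] F [ 0.55 -0.05  0.13] w -0.0001
[ 177  264   42   37 1164] [0.5484 0.0298 0.175 ] 106.49014825208569 0.0010525062758639063
[233 274  82  12 667] [0.528  0.0055 0.175 ] 218.67005724933472 0.03136988649955303
```

The ridge is at about 220°, the long bar. I'll back off, lift, turn and move over to the button.

Call:
jog_arm([
  [[-0.018, 0.017, 0], [0, 0, 0], 1],
  [[0, 0, 0], [0, 0, 0], 1],
  [[0, 0, 0.15], [0, 0, 0], 1],
  [[0, 0, 0.2], [0, 0, -0.055], 1],
  [[0.05, -0.01, 0], [0, 0, -0.055], 1],
  [[0.08, -0.02, 0], [0, 0, -0.055], 1],
  [[0.08, -0.02, 0], [0, 0, -0.055], 1],
  [[0.08, -0.02, 0], [0, 0, -0.055], 1],
  [[0.08, -0.02, 0], [0, 0, -0.055], 1],
  [[0.08, -0.02, 0], [0, 0, -0.055], 1],
  [[0, 0, 0], [0, 0, -0.055], 1],
  [[0, 0, 0], [0, 0, 0], 1],
])

```text
t: 8.5
eef_pos: [0.59, -0.0138, 0.3036]
ee_rot: [1.532, -2.742, -0.0]
force: [0.2, -0.1, -0.2]
width: -0.0
grip_force: 0.0
```

Call:
jog_arm([
  [[0, 0, 0], [0, 0, 0], 1],
  [[0, 0, 0], [0, 0, 0], 1],
])

```text
t: 8.75
eef_pos: [0.5898, -0.0138, 0.3041]
ee_rot: [-1.534, 2.741, -0.0]
force: [-0.6, 0.2, -0.7]
width: -0.0002
grip_force: 0.0
```

```bash
python3 - <<'E'
from h import *
ridge("pics/w5.png");print(BTN)
a=cv2.imread("pics/w5.png")[40:440,40:500];b=robot.grab_frame("scene")[150:250,290:390,::-1]
cv2.imwrite("pics/c5.png",np.hstack([a,cv2.resize(np.ascontiguousarray(b),(340,400),interpolation=cv2.INTER_CUBIC)]))
E
```

```text
t 8.75 pos [ 0.5898 -0.0138  0.3041] yyaw 148.45 tilt [ 0.  0. -1.] F [-0.59  0.2  -0.72] w -0.0002
[407 209  19  53 337] [0.5267 0.0042 0.175 ] 218.48842541348174 0.033163823083951945
[391 271  26  24 463] [0.5481 0.0299 0.175 ] 118.23398303618356 0.0013252261284599715
[ 0.59182886 -0.01565199]
```

View pics/c5.png

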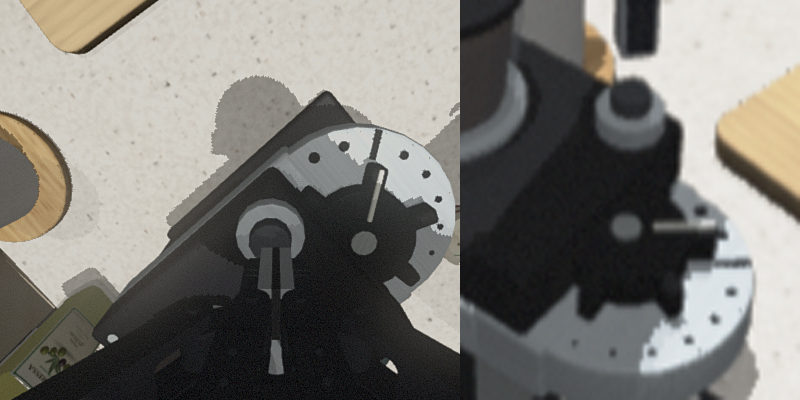

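The ridge lines up with the long bar, both near (377,150) in the crop, and the fingertip is over the button at (268,232). Now I'll press.

Call:
jog_arm([
  [[0.01, -0.01, -0.05], [0, 0, 0], 1],
  [[0, 0, -0.05], [0, 0, 0], 1],
  [[0, 0, -0.02], [0, 0, 0], 1],
  [[0, 0, -0.01], [0, 0, 0], 1],
  [[0, 0, 0], [0, 0, 0], 1],
  [[0, 0, 0], [0, 0, 0], 1],
])

```text
t: 9.6
eef_pos: [0.5919, -0.0159, 0.2784]
ee_rot: [-1.531, 2.743, -0.0]
force: [-1.1, -1.0, 3.2]
width: 0.0004
grip_force: 1.4
```

Call:
jog_arm([
  [[0, 0, -0.01], [0, 0, 0], 1],
  [[0, 0, -0.01], [0, 0, 0], 1],
  [[0, 0, 0], [0, 0, 0], 1],
  [[0, 0, 0], [0, 0, 0], 1],
])

```text
t: 10.1
eef_pos: [0.592, -0.0159, 0.2747]
ee_rot: [-1.531, 2.742, -0.001]
force: [-2.6, 1.3, 6.3]
width: -0.0
grip_force: 3.1
```

```bash
python3 -c "
from h import *
st()"
```

```text
t 10.1 pos [ 0.592  -0.0159  0.2747] yyaw 148.34 tilt [ 0.001 -0.    -1.   ] F [-2.6   1.33  6.29] w -0.0
```

Call:
jog_arm([
  [[0, 0, -0.01], [0, 0, 0], 1],
  [[0, 0, 0], [0, 0, 0], 1],
  [[0, 0, 0], [0, 0, 0], 1],
])

```text
t: 10.48
eef_pos: [0.5919, -0.016, 0.2746]
ee_rot: [-1.53, 2.741, -0.003]
force: [-5.7, 1.3, 12.7]
width: 0.0002
grip_force: 6.2
```

Call:
jog_arm([
  [[0, 0, -0.007], [0, 0, 0], 1],
  [[0, 0, 0], [0, 0, 0], 1],
  [[0, 0, 0], [0, 0, 0], 1],
])

```text
t: 10.85
eef_pos: [0.5919, -0.016, 0.2745]
ee_rot: [-1.53, 2.74, -0.004]
force: [-8.7, 1.7, 16.8]
width: -0.0002
grip_force: 8.4
```

Call:
jog_arm([
  [[0, 0, 0.008], [0, 0, 0], 1],
  [[0, 0, 0], [0, 0, 0], 1],
  [[0, 0, 0], [0, 0, 0], 1],
])

```text
t: 11.22
eef_pos: [0.5919, -0.016, 0.2746]
ee_rot: [-1.53, 2.741, -0.002]
force: [-5.8, 1.7, 11.9]
width: 0.0003
grip_force: 5.9
```

```bash
python3 - <<'E'
from h import *
s=st();F=s["force"];M=s["wrist_torque"];print("M",M,"qpos",s["qpos"])
print("lever line point (if moment about TCP, world)",np.cross(F,M)/(F@F),"dir",F/np.linalg.norm(F))
a=robot.grab_frame("scene")[60:240,240:440,::-1];w=robot.camera_info("wrist");b=robot.grab_frame("wrist")[100:400,100:500,::-1]
S=robot.camera_info("scene")
r=lambda x:cv2.resize(np.ascontiguousarray(x),(400,int(400*x.shape[0]/x.shape[1])),interpolation=cv2.INTER_CUBIC)
a,b=r(a),r(b);h=max(a.shape[0],b.shape[0]);p=lambda x:np.vstack([x,np.zeros((h-x.shape[0],400,3),np.uint8)])
cv2.imwrite("pics/c6.png",np.hstack([p(a),p(b)]))
E
```

```text
t 11.22 pos [ 0.5919 -0.016   0.2746] yyaw 148.35 tilt [ 0.003 -0.    -1.   ] F [-5.79  1.72 11.9 ] w 0.0003
M [ 0.5606675   1.97429538 -0.02379929] qpos [ 3.11750908e-01  1.60810048e-02  6.71704186e-03  1.02762512e-03
 -1.55901932e+00 -8.64201321e-01]
lever line point (if moment about TCP, world) [-0.13211943  0.03668094 -0.06958405] dir [-0.43385941  0.12888972  0.89171377]
```

View pics/c6.png

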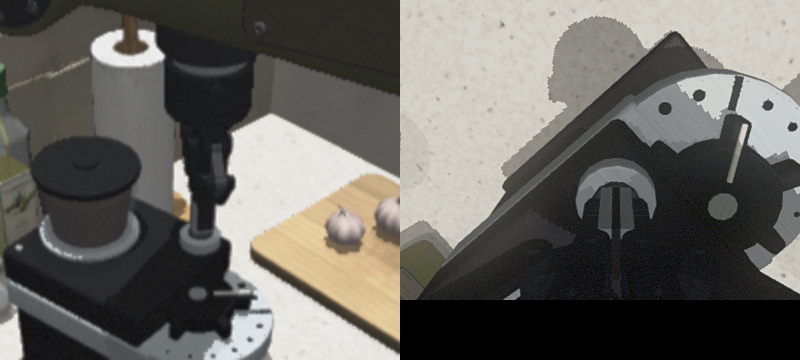

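The fingertip sits squarely on the button and the gripper body is clear of the hopper. There is a hard stop at TCP z 0.2746. I'll lift slightly to find where contact starts, to confirm this is the full 6 mm and not the collar.

Call:
jog_arm([
  [[0, 0, 0.02], [0, 0, 0], 1],
  [[0, 0, 0.014], [0, 0, 0], 1],
  [[0, 0, 0], [0, 0, 0], 1],
  [[0, 0, 0], [0, 0, 0], 1],
])

```text
t: 11.82
eef_pos: [0.592, -0.0159, 0.2785]
ee_rot: [1.531, -2.743, 0.0]
force: [-0.1, -1.4, 2.3]
width: -0.0001
grip_force: 1.3
```

Call:
jog_arm([
  [[0, 0, 0.004], [0, 0, 0], 1],
  [[0, 0, 0], [0, 0, 0], 1],
  [[0, 0, 0], [0, 0, 0], 1],
])

```text
t: 12.2
eef_pos: [0.592, -0.0159, 0.2796]
ee_rot: [-1.531, 2.743, -0.0]
force: [0.5, -0.8, 2.1]
width: 0.0
grip_force: 1.0
```

Call:
jog_arm([
  [[0, 0, 0.005], [0, 0, 0], 1],
  [[0, 0, 0], [0, 0, 0], 1],
  [[0, 0, 0], [0, 0, 0], 1],
])

```text
t: 12.58
eef_pos: [0.5919, -0.0158, 0.2805]
ee_rot: [1.531, -2.743, -0.0]
force: [0.5, -0.1, 1.1]
width: -0.0002
grip_force: 0.7
```

Call:
jog_arm([
  [[0, 0, 0.005], [0, 0, 0], 1],
  [[0, 0, 0], [0, 0, 0], 1],
  [[0, 0, 0], [0, 0, 0], 1],
])

```text
t: 12.95
eef_pos: [0.5918, -0.0157, 0.2813]
ee_rot: [1.531, -2.743, -0.001]
force: [-0.4, 1.0, -0.5]
width: 0.0003
grip_force: 0.0
```

Contact starts at about z 0.281, so the stop at 0.2746 is the full travel. I'll press again and hold.

Call:
jog_arm([
  [[0, 0, -0.015], [0, 0, 0], 1],
  [[0, 0, -0.015], [0, 0, 0], 1],
  [[0, 0, -0.013], [0, 0, 0], 1],
  [[0, 0, 0], [0, 0, 0], 1],
  [[0, 0, 0], [0, 0, 0], 1],
  [[0, 0, 0], [0, 0, 0], 1],
])

```text
t: 13.7
eef_pos: [0.5918, -0.0159, 0.2747]
ee_rot: [-1.531, 2.742, -0.001]
force: [-3.9, 1.1, 8.1]
width: 0.0001
grip_force: 4.0
```

```bash
python3 - <<'E'
from h import *
ridge("pics/w9.png");ridge("pics/w10.png")
E
```

```text
t 13.7 pos [ 0.5918 -0.0159  0.2747] yyaw 148.35 tilt [ 0.002 -0.    -1.   ] F [-3.88  1.13  8.08] w 0.0001
[426 223  22  60 445] [0.5267 0.004  0.175 ] 218.78280284756005 0.033298655506978574
[320 288  12  21 110] [ 0.5908 -0.0037  0.175 ] 312.6213146274184 0.05311126577134423
[408 293  29  27 597] [0.548  0.0297 0.175 ] 125.76440195152261 0.0012471993531660054
t 13.75 pos [ 0.5919 -0.0158  0.2747] yyaw 148.35 tilt [ 0.002  0.    -1.   ] F [-2.45  1.96  7.63] w 0.0003
[426 223  22  60 449] [0.5268 0.0041 0.175 ] 218.75073884589136 0.03314809100733073
[320 288  12  33 151] [ 0.5925 -0.0018  0.175 ] 315.4328113877279 0.05333612432209231
[408 293  29  27 602] [0.548  0.0297 0.175 ] 126.04587834691466 0.001233395258494727
```

The button is held at its stop with about 8 N and the ridge is still at the long bar. I'm handing in.

```bash
python3 -c "
from plant import robot
print(robot.sign_off())"
```

```text
the job is handed in; nothing more can be done
None
```

Handed in at about 14 s: the wheel was clicked from setting 2 to the long bar (setting 6), the finger came off it, and the start button was pressed fully down and is still held at about 8 N, though I pressed it twice, easing off once to check that it had full travel.

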